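Square a notepad in the paper cutter for trimming

ROBOT

A 7-joint arm with a two-finger parallel gripper is mounted at the origin on the work surface. World frame = base frame: x ahead of the robot, y to its left, z up, the work surface at z = 0. Lengths are in m, angles in rad, forces in N, time in s.
With the tool pointing down it reaches from about 0.35 to 0.9 m from the base axis. Payload 8.1 kg.
Tool frame: the origin (TCP) lies between the finger pads; the fingertips stand ahead of it and the grasp point (between the pads) is the TCP (arm.nose_length is the z of the fingertips in the tool frame, in m); z points along the fingers, y is the line along which they close (so a half turn about z gives the same grasp; the last joint's range is limited). The gripper opens to 92 mm and grips with 3 to 60 N. Pads are 19 mm wide; open, the fingers measure 130 mm over their backs; the gripper's body (75 mm by 190 mm) begins 47 mm behind the grasp point.
Start: joints at [1.219, 0.434, 0.025, 1.573, -0.012, 1.134, -0.075], TCP at [0.154, -0.606, 0.246] pointing down, gripper open.
Joint ranges: [-2.62, 2.62], [-0.44, 2.09], [-1.27, 1.32], [0.08, 2.57], [-1.32, 4.46], [0.12, 2], [-2.74, 2.74]. Speed limits (rad/s): [2.22, 2.22, 3.01, 3.01, 3.14, 3.14, 3.14].

INTERFACE

Orientations are given as a rotation vector (axis times angle).
In Python, from cell import sensors, optics, arm gives the robot as it stands.
- The arm moves only by the tool arm_command, never from a script. Its argument "deltas" is one flat list of numbers, 7 for each row, row after row: the turn, a rotation vector about the world's x, y, z as a fraction of full scale, then the shift along the world's x, y, z as a fraction of full scale, then the finger opening in mm, from 0 to 91.8. In form: [wx, wy, wz, dx, dy, dz, fingers, wx, wy, wz, dx, dy, dz, fingers, ...]. A call has 1 to 20 rows; each row is the pose to reach, as a shift and turn from the pose commanded when the call began; what a row does not reach only later rows make up. Full scale, the value 1, is 1 m for a shift and 90 degrees for a turn. A row lasts 1/10 s, in which the tool goes at most 50 mm and 8.59 degrees, less where a joint would pass 70% of its speed; a pose out of reach is approached as far as the arm can. A call with a number of a shift or a turn outside -1 to 1 is refused whole. A call with a gripper value outside its range is refused whole. The fingers move at their own pace and stop on an object; "force" is the grip in N (left out, the last holds). Time passes only in rows, so rows that repeat a pose let the fingers close. It gives the time, the measured TCP pose, the force, the opening and the grip force at its end, in the units of the state.
- sensors.observe(): the state, without advancing time (a new reading comes with each control period).
- optics.get_image(name): name is "scene" or "side" or "wrist"; returns the picture (400x640x3 uint8, blue, green, red); there is no depth.
- optics.calibration(name): a dict with "camera_matrix" (3x3 intrinsics, pixels), "rvec" (rotation vector, rad) and "tvec" (3), from world to camera coordinates, as OpenCV has them. Camera axes: x right, y down, z forward; pixel columns grow to the right and rows downward; lengths in m; the calibration is good to about 2 mm. A picture is of the moment at which its call begins: read the wrist's pose just before it. calibration takes no time and is no camera call; for the wrist camera it gives the pose at the moment of the call.
- arm.sign_off(): hands the job in; it is judged then, once.
The state is a dict: "clock": time; "joints": joint angles; "dq": joint speeds; "joint_efforts": joint torques, N m; "position": TCP position; "ee_rot": TCP orientation; "force": force on the tool from outside, world axes, zero at the start; "ft_torque": the same for the moment, N m; "width": opening from 0.0 (shut) to 1.0 (fully open); "gripper_force": force on a finger pad.
Only numpy, scipy, OpenCV 4.12 (cv2) and the standard library are available. Lean on these libraries where they do the work, as an engineer would, in place of code of your own. Each camera call takes 0.05 s, during which the arm holds its last target. There are 200 camera calls.

TASK

Get the notepad ready for trimming on the paper cutter: push it sideways until its long edge lies flush along the silver side fence, and push the black back gauge forward, taking the notepad along by its red spine, until the gauge's yellow pointer is in line with the red line on the tape. The notepad must end square and touching both fence and gauge. Only push, gently: do not pick up or tip the notepad, and leave everything else where it stands.

Things in the scene. Friction and masses are not known exactly. Their poses are not given: they have to be found in the camera images.
- cutter: Cream hand-lever stack paper cutter, fixed, 380 (its x) by 580 mm (its y). Origin: on the table under the middle of the bed. Its y runs along the flat grid-ruled bed from the rear table to the knife, its x across the bed to the side fence. Bed top 85 mm above the origin, y -0.318 to +0.258. The back gauge's face is at cutter y = joint value - 0.200.
- fence (a point): Foot of the inner face of the side fence (cutter x = +0.150, y = 0, at bed height). The fence is an aluminium bar 25 mm high and 14 mm thick, along the bed from cutter y -0.300 to +0.115. Axes as the cutter's.
- beam (a point): Middle of the clamp bar's rear lower edge (cutter x = 0, y = 0.128), 47 mm above the bed: the notepad passes under. End castings (cutter x beyond +/-0.164, y 0.117 to 0.223), top beam (up to 162 mm above the bed) and hand wheel (190 mm, y from 0.094) stand here; the knife lever rises at the fence side, cutter x 0.165 to 0.193, y 0.235, to 0.60 m above the table.
- notepad: Loose glued notepad, stiff as a block, 100 mm (its x) by 210 mm (its y) by 25 mm high, 0.3 to 0.6 kg, green cover with a picture, red spine along the short edge at its -y end. Origin: centre of its underside. Lies on the bed between back gauge and knife, up to 0.3 rad out of square; sliding it takes 1 to 3 N (smooth card).
- back_gauge (a joint): Travel (m) of the back gauge towards the knife (cutter +y), 0 to 0.24. A black bar across the bed, 250 mm long (cutter x -0.105 to +0.145), 30 mm thick, 41 mm high above the bed, with a small released locking lever on top at cutter x 0.04 to 0.10 (to 72 mm above the bed). It slides stiffly (about 6 N) and stays where it is left.
- gauge_face (a point): On the front face (towards the knife) of the back gauge, at bed height, at cutter x = 0. Its axes are the cutter's. The back of the bar, where it is pushed, is 30 mm behind (-y).
- gauge_pointer (a point): Tip of the gauge's yellow pointer, a tongue 5 mm wide that reaches out over the scale on the robot's side of the bed; the point is on the middle of the tongue, 10 mm behind the gauge face (in y), 5 mm above the bed. It is fixed to the gauge.
- mark: White tape, 36 by 26 mm, stuck on the robot's side of the bed just beyond the pointer's tip, with a red line 5 mm wide across it along the tape's x. Origin: middle of the line, on the bed. Axes as the cutter's.
- glue_stick: Glue stick standing on the bed behind the gauge, on the robot's side; 30 mm wide, 92 mm high. Origin: centre of its underside. Bystander.
- tape_roll: Roll of tape lying on the bed behind the gauge, on the fence's side; 52 mm wide, 19 mm high. Origin: centre of its underside. Bystander.
- ink_cyan: Ink bottle, cyan label, on the table at the cutter's knife end; 44 mm wide, 115 mm high. Origin: centre of its underside. Bystander.
- ink_yellow: Ink bottle, yellow label, on the table at the cutter's knife end; 44 mm wide, 115 mm high. Origin: centre of its underside. Bystander.
- mug: White mug, upside down, on the table at the cutter's knife end; 82 mm wide, 95 mm high, handle at its +y. Origin: centre of its underside. Bystander.
- stapler: Blue and black stapler on the table at the cutter's rear end; 135 mm long (its x), 34 mm wide, 55 mm high. Origin: centre of its underside. Bystander.
- scissors: Scissors with blue handles lying on the table at the cutter's rear end; 195 mm long (their x, blades to +x), 10 mm high. Origin: at the pivot, on the table. Bystander.
There are look-alikes about, which are no part of the job. Leave any purple or turquoise look-alike of the notepad alone.

How it is judged:
By the outcome, as a careful person would: the job done as asked, in the order asked, and still so for the second after the job is handed in, with the robot touching nothing.
It also fails if it takes over 56 s, if anything falls off the work surface, if the arm or the gripper's body presses on something with over 40 N, if the wrist force passes 120 N, or if a joint passes its speed limit or range.

## Working session

There is one attempt and no reset: what is moved stays moved. The work goes in short steps, Python scripts to look and compute and a tool call to move; the robot and the scene stay as the last step left them, time stands still between calls to the robot, and variables do not carry over. Pictures are saved under pics/ and viewed, at most 10 in all, crops included, and the job is handed in when it is done.

Besides the shell and the picture viewer there is one more tool, called after ">>>" as name(argument=value, ...), one argument or row to a line, values as JSON. arm_command: Moves the arm, as the interface text tells. Its arguments: {"type":"object","properties":{"deltas":{"type":"array","items":{"type":"number"}},"force":{"type":"number"}},"required":["deltas"]}

```bash
mkdir -p pics; ls
python3 - <<'E'
from cell import sensors, optics, arm
import cv2
s=sensors.observe(); print({k:s[k] for k in('clock','position','ee_rot','force','width')}, arm.nose_length)
for n in("scene","side"):
    cv2.imwrite(f"pics/{n}0.png",optics.get_image(n)); c=optics.calibration(n); print(n,c)
E
```

```text
pics
{'clock': 0.0, 'position': array([ 0.15373547, -0.60530115,  0.24496475]), 'ee_rot': array([-3.11580488e+00, -3.89489916e-01,  4.76254358e-04]), 'force': array([1.20985114, 0.57411271, 0.01608083]), 'width': 1.0017812503586945} 0.019
scene {'camera_matrix': array([[489.80557544,   0.        , 312.71609862],
       [  0.        , 489.80557544, 197.84339538],
       [  0.        ,   0.        ,   1.        ]]), 'rvec': array([ 0.98242408,  2.30094893, -1.192121  ]), 'tvec': array([ 0.35101425, -0.09155133,  1.8200469 ])}
side {'camera_matrix': array([[518.52155989,   0.        , 324.0606178 ],
       [  0.        , 518.52155989, 202.77534193],
       [  0.        ,   0.        ,   1.        ]]), 'rvec': array([ 0.91303411, -2.51625838,  1.09043364]), 'tvec': array([0.34900582, 0.31360741, 1.58970207])}
```

View pics/scene0.png

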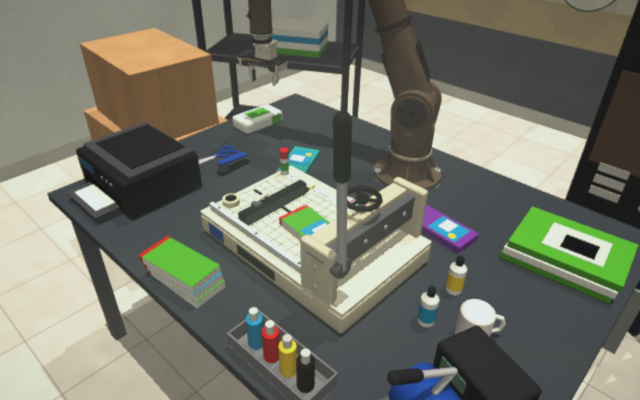

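View pics/side0.png

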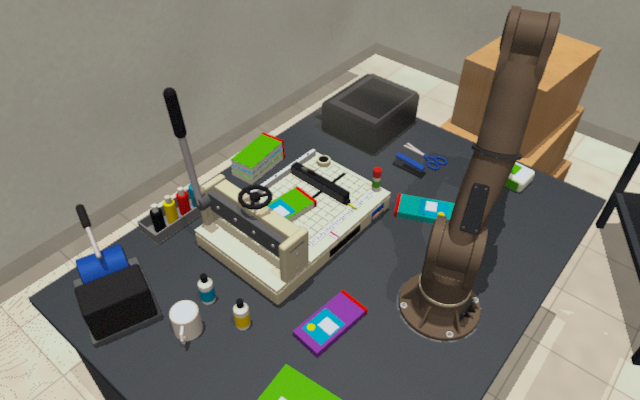

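The cutter is ahead of the robot, knife end towards +y, with the fence on the far side. Enlarging it in both views.

Run:
```python
import cv2
for n,(x,y,w,h) in {"scene":(195,150,200,150),"side":(230,140,160,120)}.items():
    i=cv2.imread(f"pics/{n}0.png")[y:y+h,x:x+w]; cv2.imwrite(f"pics/{n}0c.png",cv2.resize(i,(800,600),interpolation=cv2.INTER_CUBIC))
```

```text
(no output)
```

View pics/scene0c.png

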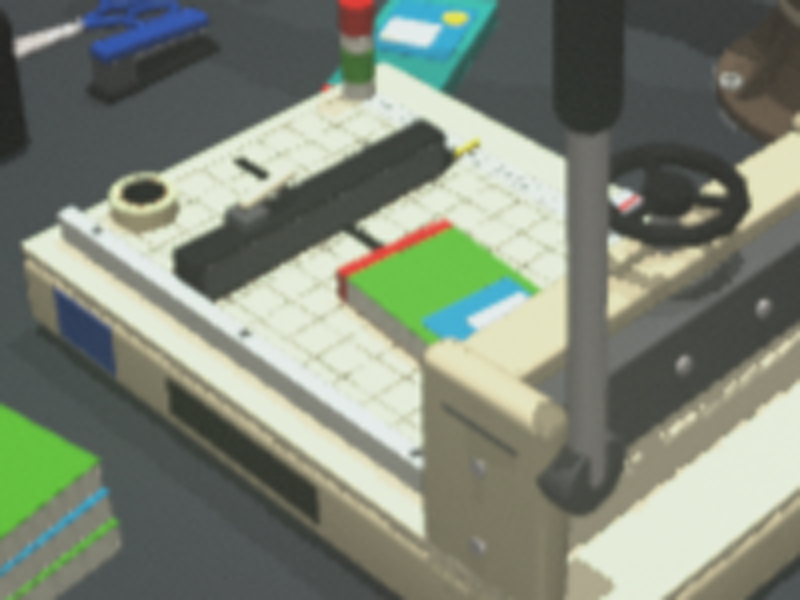

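View pics/side0c.png

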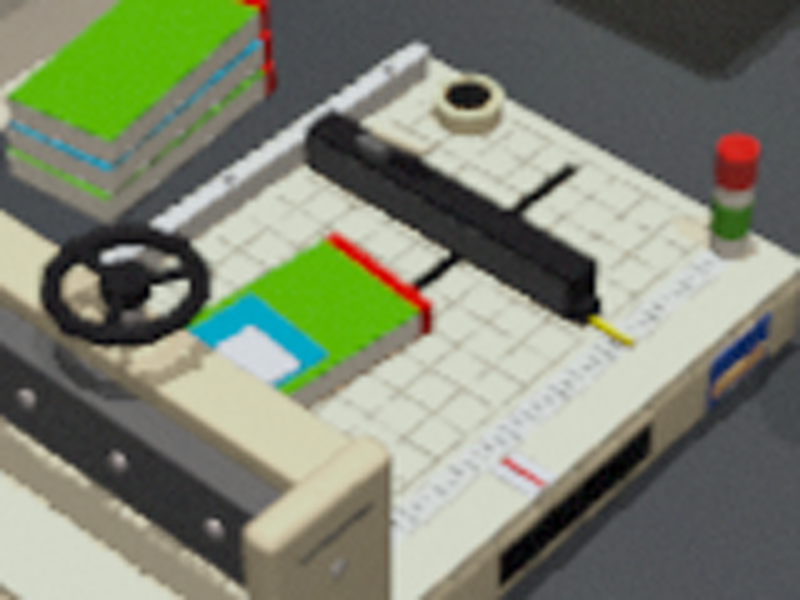

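Side crop: notepad spine top corners at (332,236) and (430,305), pointer tip (631,343), red line (503,460)-(545,485), fence rear top (425,45). Scene crop: spine (340,272)-(445,222), pointer tip (478,145), fence rear top inner (75,208), bed rear corners (25,245) and (375,65). Next is a joint fit.

```bash
cat > fit.py <<'E'
import numpy as np, cv2
from scipy.optimize import least_squares
from cell import sensors, optics, arm
S=lambda u,v:("scene",195+u/4,150+v/4)
D=lambda u,v:("side",230+u/5,140+v/5)
C={n:optics.calibration(n) for n in("scene","side")}
def proj(n,P):
    c=C[n]; return cv2.projectPoints(np.float64([P]),c["rvec"],c["tvec"],c["camera_matrix"],None)[0].ravel()
def tf(x,y,a,p): return np.array([x+np.cos(a)*p[0]-np.sin(a)*p[1], y+np.sin(a)*p[0]+np.cos(a)*p[1], p[2]])
# p: cutter x,y,a, q, xp, xm, ym, notepad (cutter frame) x,y,a
def obs(p):
    q=p[3]; n=lambda u,v:tuple(tf(p[7],p[8],p[9],(u,v,.110)))
    return [(S(25,245),(.19,-.318,.085)),(S(375,65),(-.19,-.318,.085)),(S(75,208),(.150,-.3,.110)),(S(60,216),(.164,-.3,.110)),
     (D(425,45),(.157,-.3,.110)),(S(478,145),(p[4],q-.21,.090)),(D(631,343),(p[4],q-.21,.090)),
     (S(178,258),(.145,q-.23,.126)),(S(205,268),(.145,q-.2,.126)),
     (D(524,472),(p[5],p[6],.085)),(S(631,201),(p[5],p[6],.085)),
     (S(340,272),n(.05,-.105)),(S(445,222),n(-.05,-.105)),(D(332,236),n(.05,-.105)),(D(430,305),n(-.05,-.105)),(S(537,290),n(-.05,.105-.03)) ][:15]
def res(p): return np.concatenate([proj(o[0],tf(*p[:3],m))-o[1:] for o,m in obs(p)])
if __name__=="__main__":
    r=least_squares(res,[.6,0,0,.1,-.17,-.17,0,0,0,0],loss="soft_l1"); p=r.x
    print(np.round(p,4)); print(np.round(res(p).reshape(-1,2),1).tolist()); np.save("p.npy",p)
    for k,m in dict(pointer=(p[4],p[3]-.21,0),mark=(p[5],p[6],0),fence=(.15,0,0),pad=(p[7],p[8],0),gback=(0,p[3]-.23,0)).items(): print(k,np.round(tf(*p[:3],m),4))
E
python3 fit.py
```

```text
[ 0.544   0.0638  0.0057  0.0476 -0.1486 -0.1698 -0.0225  0.0275  0.0115
 -0.1083]
[[-1.1, 0.4], [1.3, -1.8], [-0.1, -0.3], [-0.2, -0.3], [-2.1, -0.0], [0.2, -1.1], [-0.4, -0.2], [0.2, -1.5], [0.2, 0.4], [0.4, 1.0], [-0.6, 0.7], [0.2, -0.4], [0.5, -1.0], [-0.6, -0.8], [-0.3, -0.4]]
pointer [ 0.3963 -0.0994  0.    ]
mark [0.3743 0.0404 0.    ]
fence [0.694  0.0647 0.    ]
pad [0.5714 0.0755 0.    ]
gback [ 0.545  -0.1186  0.    ]
```

>>> arm_command(
  deltas=[0,0,-0.155,0.331,0.655,0.03,91.8,0,0,-0.155,0.331,0.655,0.03,91.8,0,0,-0.155,0.331,0.655,0.03,91.8,0,0,-0.155,0.331,0.655,0.03,91.8,0,0,-0.155,0.331,0.655,0.03,91.8,0,0,-0.155,0.331,0.655,0.03,91.8,0,0,-0.155,0.331,0.655,0.03,91.8,0,0,-0.155,0.331,0.655,0.03,91.8,0,0,-0.155,0.331,0.655,0.03,91.8,0,0,-0.155,0.331,0.655,0.03,91.8,0,0,-0.155,0.331,0.655,0.03,91.8,0,0,-0.155,0.331,0.655,0.03,91.8,0,0,-0.155,0.331,0.655,0.03,91.8,0,0,-0.155,0.331,0.655,0.03,91.8,0,0,-0.155,0.331,0.655,0.03,91.8,0,0,-0.155,0.331,0.655,0.03,91.8,0,0,-0.155,0.331,0.655,0.03,91.8,0,0,-0.155,0.331,0.655,0.03,91.8],
)

```text
clock: 1.9
position: [0.4843, 0.0478, 0.2753]
ee_rot: [3.141, 0.006, -0.002]
force: [-0.3, -0.9, 0.4]
width: 0.999
gripper_force: 0.0
```

Run:
```python
from cell import sensors, optics
import cv2,numpy as np
s=sensors.observe(); print({k:s[k] for k in('clock','position','ee_rot','force','joints')})
c=optics.calibration("wrist"); i=optics.get_image("wrist"); print(c); np.savez("w1.npz",**c)
cv2.imwrite("pics/w1.png",i)
```

```text
{'clock': 1.9, 'position': array([0.48428807, 0.04783261, 0.27533814]), 'ee_rot': array([ 3.14065737e+00,  5.93721486e-03, -1.77184873e-03]), 'force': array([-0.32246826, -0.91277753,  0.35240648]), 'joints': array([ 0.16750476,  0.22254034, -0.4498812 ,  1.82614643,  0.10759403,
        1.11805344, -1.88703214])}
{'camera_matrix': array([[351.60301945,   0.        , 323.15865743],
       [  0.        , 351.60301945, 202.61720484],
       [  0.        ,   0.        ,   1.        ]]), 'rvec': array([-2.0664617 ,  2.05893684,  0.30650614]), 'tvec': array([0.04669305, 0.41832408, 0.56018288])}
```

View pics/w1.png

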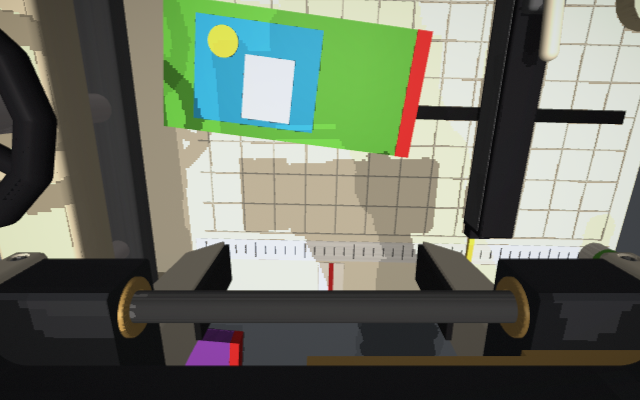

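The wrist view shows the pad's near long edge from (165,125) to (405,157), spine top corners at (433,31) and (405,157), the pointer at (471,250) and the red line at (331,275).

```bash
cat > bp.py <<'E'
import numpy as np, cv2
def bp(c,u,v,z):
    R=cv2.Rodrigues(c["rvec"])[0]; o=-R.T@c["tvec"].ravel()
    d=R.T@np.linalg.inv(c["camera_matrix"])@[u,v,1]; return (o+d*(z-o[2])/d[2])[:2].round(4)
E
python3 - <<'E'
from bp import *
from fit import tf,proj
c=np.load("w1.npz"); p=np.load("p.npy")
for n,u,v,z in [("spineF",433,31,.11),("spineR",405,157,.11),("knifeR",165,125,.11),("pointer",471,250,.09),("mark",331,275,.085),("mark2",331,265,.085)]: print(n,bp(c,u,v,z))
for n,m in dict(spineF=(.05,-.105),spineR=(-.05,-.105),knifeR=(-.05,.105)).items(): print(n,tf(*p[:3],tf(*p[7:10],(*m,.11))))
from cell import optics
c=optics.calibration("side"); print("glue",bp(c,230+728/5,140+248/5,.085)); c=optics.calibration("scene"); print(bp(c,195+358/4,150+93/4,.085),"tape",bp(c,195+143/4,150+222/4,.085))
E
```

```text
spineF [ 0.6121 -0.0377]
spineR [ 0.5123 -0.0227]
knifeR [0.5388 0.1827]
pointer [ 0.4152 -0.1004]
mark [0.3839 0.0398]
mark2 [0.3955 0.04  ]
spineF [ 0.61037457 -0.03411217  0.11      ]
spineR [ 0.51090123 -0.02386263  0.11      ]
knifeR [0.53242526 0.1850314  0.11      ]
glue [ 0.403  -0.2262]
[ 0.409  -0.2276] tape [ 0.6519 -0.2119]
```

>>> arm_command(
  deltas=[0,0,0,0,0,-0.04,91.8,0,0,0,0,0,-0.08,91.8,0,0,0,0,0,-0.12,91.8,0,0,0,0,0,-0.145,91.8,0,0,0,0,0,-0.158,91.8,0,0,0,0,0,-0.163,91.8,0,0,0,0,0,-0.163,91.8],
)

```text
clock: 2.65
position: [0.4851, 0.0488, 0.1131]
ee_rot: [3.141, 0.007, 0.0]
force: [0.5, -0.1, 0.3]
width: 1.002
gripper_force: 0.0
```

>>> arm_command(
  deltas=[0,0,0,0.005,0,0,91.8,0,0,0,0.01,0,0,91.8,0,0,0,0.015,0,0,91.8,0,0,0,0.02,0,0,91.8,0,0,0,0.025,0,0,91.8,0,0,0,0.03,0,0,91.8,0,0,0,0.035,0,0,91.8,0,0,0,0.04,0,0,91.8,0,0,0,0.045,0,0,91.8,0,0,0,0.05,0,0,91.8,0,0,0,0.055,0,0,91.8,0,0,0,0.06,0,0,91.8,0,0,0,0.065,0,0,91.8,0,0,0,0.07,0,0,91.8,0,0,0,0.075,0,0,91.8,0,0,0,0.08,0,0,91.8,0,0,0,0.085,0,0,91.8,0,0,0,0.088,0,0,91.8,0,0,0,0.091,0,0,91.8,0,0,0,0.091,0,0,91.8],
)

```text
clock: 4.65
position: [0.5766, 0.0493, 0.1129]
ee_rot: [-3.141, -0.008, -0.001]
force: [-0.3, 0.2, 0.1]
width: 0.996
gripper_force: 0.0
```

>>> arm_command(
  deltas=[0,0,0,0.002,0,0,91.8,0,0,0,0.004,0,0,91.8,0,0,0,0.005,0,0,91.8,0,0,0,0.006,0,0,91.8,0,0,0,0.006,0,0,91.8],
)

```text
clock: 5.15
position: [0.5821, 0.0493, 0.1128]
ee_rot: [-3.142, -0.008, -0.0]
force: [-1.4, -0.7, 1.4]
width: 1.003
gripper_force: 1.0
```

Run:
```python
from cell import sensors, optics
import cv2,numpy as np
print(sensors.observe()['force'])
c=optics.calibration("wrist"); i=optics.get_image("wrist"); np.savez("w2.npz",**c)
cv2.imwrite("pics/w2.png",i)
```

```text
[-1.37695655 -0.68836362  1.44993583]
```

View pics/w2.png

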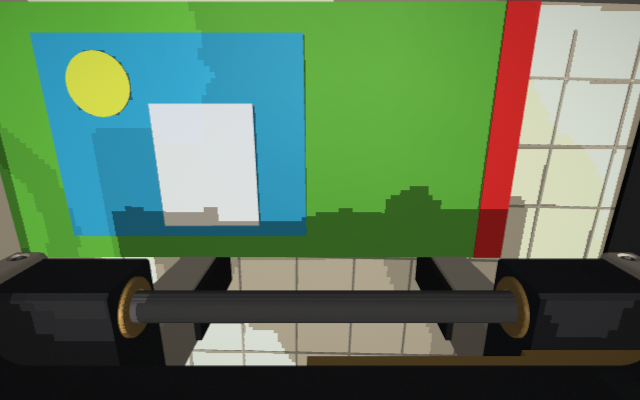

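The pad is square to the tool and its far edge is at the top of the image, next to the fence. I'll creep on until the force rises.

>>> arm_command(
  deltas=[0,0,0,0.001,0,0,91.8,0,0,0,0.002,0,0,91.8,0,0,0,0.003,0,0,91.8,0,0,0,0.003,0,0,91.8],
)

```text
clock: 5.6
position: [0.5851, 0.0492, 0.1127]
ee_rot: [-3.142, -0.008, -0.0]
force: [-1.7, 0.7, 0.9]
width: 1.0
gripper_force: 0.9
```

>>> arm_command(
  deltas=[0,0,0,0.001,0,0,91.8,0,0,0,0.002,0,0,91.8,0,0,0,0.002,0,0,91.8],
)

```text
clock: 5.9
position: [0.5871, 0.0492, 0.1127]
ee_rot: [3.142, 0.008, 0.0]
force: [-1.4, 0.6, 0.7]
width: 0.999
gripper_force: 0.8
```

>>> arm_command(
  deltas=[0,0,0,0.001,0,0,91.8,0,0,0,0.002,0,0,91.8,0,0,0,0.002,0,0,91.8],
)

```text
clock: 6.2
position: [0.5882, 0.0492, 0.1126]
ee_rot: [3.141, 0.008, -0.002]
force: [-5.2, -0.1, 1.8]
width: 0.999
gripper_force: 2.5
```

>>> arm_command(
  deltas=[0,0,0,0.001,0,0,91.8,0,0,0,0.002,0,0,91.8,0,0,0,0.002,0,0,91.8],
)

```text
clock: 6.5
position: [0.5884, 0.0492, 0.1122]
ee_rot: [3.141, 0.008, -0.008]
force: [-10.8, 0.4, 5.7]
width: 1.0
gripper_force: 5.5
```

Firm against the fence (about 10 N). Next I retreat, rise, turn a quarter and go behind the gauge.

>>> arm_command(
  deltas=[0,0,0,-0.004,0,0,91.8,0,0,0,-0.012,0,0,91.8,0,0,0,-0.027,0,0,91.8,0,0,0,-0.027,0,0.04,91.8,0,0,0,-0.027,0,0.09,91.8,0,0,0,-0.027,0,0.14,91.8,0,0,-1,-0.027,-0.2,0.148,91.8,0,0,-1,-0.027,-0.2,0.148,91.8,0,0,-1,-0.027,-0.2,0.148,91.8,0,0,-1,-0.027,-0.2,0.148,91.8,0,0,-1,-0.027,-0.2,0.148,91.8,0,0,-1,-0.027,-0.2,0.148,91.8,0,0,-1,-0.027,-0.2,0.148,91.8,0,0,-1,-0.027,-0.2,0.148,91.8,0,0,-1,-0.027,-0.2,0.148,91.8,0,0,-1,-0.027,-0.2,0.148,91.8,0,0,-1,-0.027,-0.2,0.148,91.8,0,0,-1,-0.027,-0.2,0.148,91.8,0,0,-1,-0.027,-0.2,0.148,91.8],
)

```text
clock: 8.4
position: [0.5644, -0.1502, 0.2612]
ee_rot: [2.227, -2.215, 0.004]
force: [0.4, 1.2, -0.9]
width: 1.001
gripper_force: 0.0
```

Run:
```python
from cell import sensors, optics
import cv2,numpy as np
s=sensors.observe(); print(s['joints'],s['position'],s['ee_rot'])
c=optics.calibration("wrist"); print("cam",-cv2.Rodrigues(c["rvec"])[0].T@c["tvec"])
i=optics.get_image("side"); cv2.imwrite("pics/side1.png",cv2.resize(i[140:260,210:370],(800,600),interpolation=cv2.INTER_CUBIC))
```

```text
[-0.25507211  0.38447908  0.59090573  1.69106838 -0.23107395  1.13489895
 -2.73653973] [ 0.56440164 -0.1502145   0.26123266] [ 2.22687311 -2.21545729  0.00355139]
cam [ 0.56476244 -0.22810226  0.40041089]
```

View pics/side1.png

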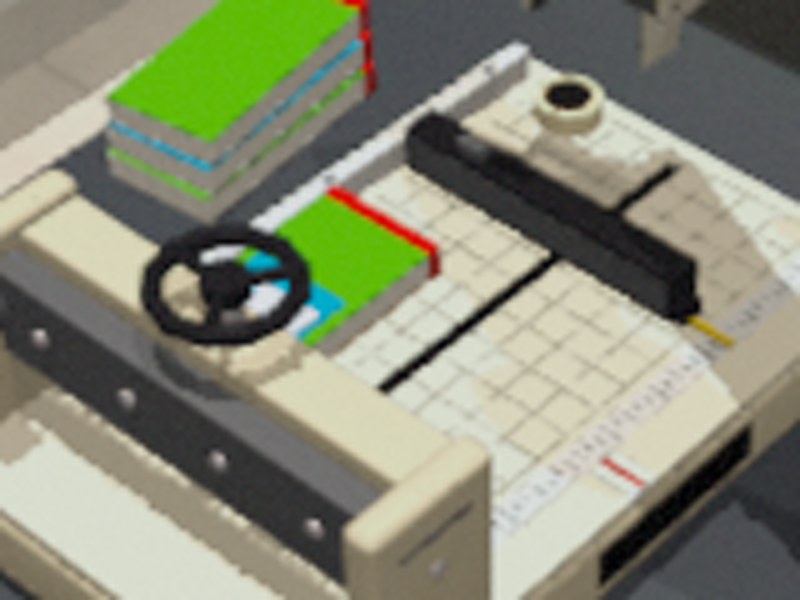

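The pad lies flush along the fence. Joint 7 is at its limit, so I turn the gripper half a turn back, which gives the same grasp line.

>>> arm_command(
  deltas=[0,0,1,0,0,0,91.8,0,0,1,0,0,0,91.8,0,0,1,0,0,0,91.8,0,0,1,0,0,0,91.8,0,0,1,0,0,0,91.8,0,0,1,0,0,0,91.8,0,0,1,0,0,0,91.8,0,0,1,0,0,0,91.8,0,0,1,0,0,0,91.8,0,0,1,0,0,0,91.8,0,0,1,0,0,0,91.8],
)

```text
clock: 9.55
position: [0.5638, -0.1511, 0.261]
ee_rot: [-3.141, -0.02, -0.002]
force: [0.6, -0.2, 0.0]
width: 1.001
gripper_force: 0.0
```

>>> arm_command(
  deltas=[0,0,1,0,0,0,91.8,0,0,1,0,0,0,91.8,0,0,1,0,0,0,91.8,0,0,1,0,0,0,91.8,0,0,1,0,0,0,91.8,0,0,1,0,0,0,91.8,0,0,1,0,0,0,91.8,0,0,1,0,0,0,91.8,0,0,1,0,0,0,91.8,0,0,1,0,0,0,91.8,0,0,1,0,0,0,91.8,0,0,1,0,0,0,91.8],
)

```text
clock: 10.75
position: [0.5639, -0.1512, 0.2613]
ee_rot: [2.213, 2.229, 0.002]
force: [0.5, 0.1, 0.4]
width: 1.001
gripper_force: 0.0
```

Run:
```python
from cell import sensors, optics
import cv2,numpy as np
s=sensors.observe(); print(s['clock'],s['joints'],s['position'],s['ee_rot'])
c=optics.calibration("wrist"); print("cam",-cv2.Rodrigues(c["rvec"])[0].T@c["tvec"])
i=optics.get_image("wrist"); cv2.imwrite("pics/w3.png",i); np.savez("w3.npz",**c)
```

```text
10.75 [ 0.23926307  0.35936447 -0.09348718  1.64976288  0.03573787  1.13254425
  0.14383174] [ 0.56385456 -0.15119264  0.2612595 ] [2.21267603e+00 2.22874081e+00 2.08840221e-03]
cam [ 0.56317357 -0.072499    0.40027031]
```

View pics/w3.png

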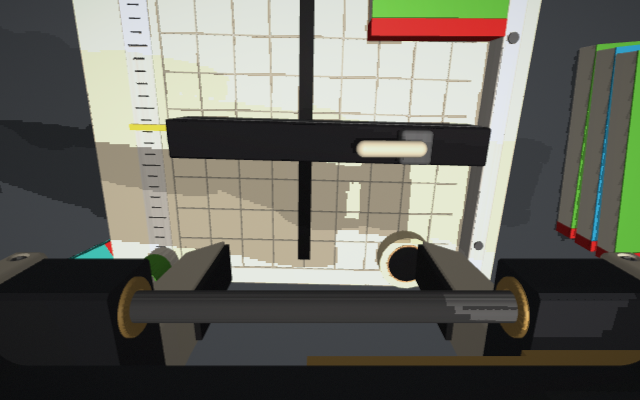

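Gauge rear top edge is near row 160, tape roll top near (407,265), pointer at (150,127).

Run:
```python
from bp import *
c=np.load("w3.npz")
for n,u,v,z in [("back",230,160,.126),("back",480,165,.126),("front",230,120,.126),("tape",405,262,.104),("tapeback?front edge",405,232,.104),("pointer",132,127,.09),("fenceholes",513,38,.11),("fh",478,245,.11),("fence inner top",513,0,.11),("fence inner foot",466,240,.085),("spineR",370,38,.11),("spineF",506,36,.11)]: print(n,bp(c,u,v,z))
```

```text
back [ 0.4907 -0.1206]
back [ 0.6878 -0.1232]
front [ 0.4928 -0.0899]
tape [ 0.6405 -0.2187]
tapeback?front edge [ 0.6383 -0.1889]
pointer [ 0.3984 -0.0987]
fenceholes [ 0.7068 -0.0289]
fh [ 0.7031 -0.1986]
fence inner top [ 0.7026 -0.0034]
fence inner foot [ 0.7028 -0.2042]
spineR [ 0.5987 -0.0297]
spineF [ 0.7013 -0.0276]
```

>>> arm_command(
  deltas=[0,0,0,0,0,-0.045,91.8,0,0,0,0,0,-0.09,91.8,0,0,0,0,0,-0.12,91.8,0,0,0,0,0,-0.137,91.8,0,0,0,0,0,-0.137,91.8,0,0,0,0,0.005,-0.137,91.8,0,0,0,0,0.01,-0.137,91.8,0,0,0,0,0.015,-0.137,91.8,0,0,0,0,0.02,-0.137,91.8,0,0,0,0,0.025,-0.137,91.8,0,0,0,0,0.03,-0.137,91.8,0,0,0,0,0.034,-0.137,91.8,0,0,0,0,0.038,-0.137,91.8,0,0,0,0,0.042,-0.137,91.8,0,0,0,0,0.046,-0.137,91.8,0,0,0,0,0.05,-0.137,91.8,0,0,0,0,0.054,-0.137,91.8,0,0,0,0,0.058,-0.137,91.8],
)

```text
clock: 12.6
position: [0.5655, -0.0945, 0.1251]
ee_rot: [2.215, 2.221, 0.002]
force: [3.8, -6.5, 0.8]
width: 1.001
gripper_force: 3.3
```

>>> arm_command(
  deltas=[0,0,0,0,0.004,0,91.8,0,0,0,0,0.008,0,91.8,0,0,0,0,0.012,0,91.8,0,0,0,0,0.016,0,91.8,0,0,0,0,0.02,0,91.8,0,0,0,0,0.024,0,91.8,0,0,0,0,0.028,0,91.8,0,0,0,0,0.032,0,91.8,0,0,0,0,0.036,0,91.8,0,0,0,0,0.04,0,91.8,0,0,0,0,0.044,0,91.8,0,0,0,0,0.048,0,91.8,0,0,0,0,0.052,0,91.8,0,0,0,0,0.056,0,91.8,0,0,0,0,0.06,0,91.8],
)

```text
clock: 14.1
position: [0.5663, -0.0353, 0.1251]
ee_rot: [2.215, 2.219, 0.003]
force: [6.6, -9.0, -1.4]
width: 1.001
gripper_force: 4.4
```

>>> arm_command(
  deltas=[0,0,0,0,0.004,0,91.8,0,0,0,0,0.008,0,91.8,0,0,0,0,0.012,0,91.8,0,0,0,0,0.016,0,91.8,0,0,0,0,0.02,0,91.8,0,0,0,0,0.024,0,91.8,0,0,0,0,0.028,0,91.8,0,0,0,0,0.032,0,91.8,0,0,0,0,0.036,0,91.8,0,0,0,0,0.037,0,91.8,0,0,0,0,0.037,0,91.8],
)

```text
clock: 15.2
position: [0.5661, 0.0024, 0.1251]
ee_rot: [2.215, 2.221, 0.003]
force: [4.6, -7.5, 0.8]
width: 1.004
gripper_force: 3.4
```

```bash
cat > look.py <<'E'
from cell import sensors, optics
import cv2,numpy as np,sys
k=sys.argv[1]
s=sensors.observe(); print(s['clock'],s['position'],s['force'])
c=optics.calibration("wrist"); a=optics.get_image("wrist"); b=optics.get_image("side"); d=optics.get_image("scene"); np.savez(k+".npz",**c)
cv2.imwrite(f"pics/{k}w.png",a);cv2.imwrite(f"pics/{k}s.png",b)
A=cv2.resize(a[0:300,:400],(400,300)); f=lambda i,x,y,w,h:cv2.resize(i[y:y+h,x:x+w],(400,300),interpolation=cv2.INTER_CUBIC)
cv2.imwrite(f"pics/{k}.png",np.vstack([np.hstack([A,f(b,300,190,80,60)]),np.hstack([f(b,250,160,80,60),f(d,270,180,100,75)])]))
E
python3 look.py g1
```

```text
15.2 [0.56609117 0.0023632  0.12511045] [ 4.63938441 -7.45550817  0.79124808]
```

View pics/g1.png

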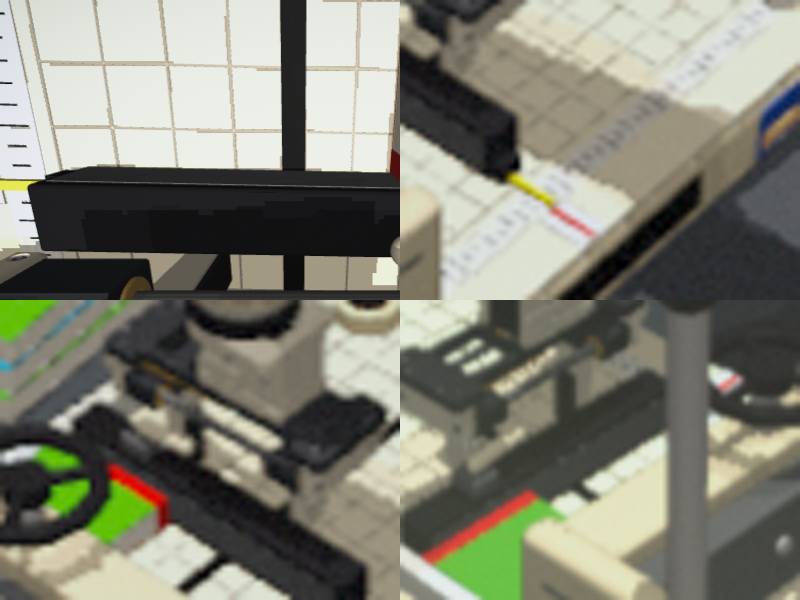

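The yellow pointer (510-552,175-203 in the top-right crop) nearly lines up with the red line (553-595,208-235), a few mm short. I'll measure the rest by colour centroids.

```bash
cat > meas.py <<'E'
import cv2,sys
from bp import *
from fit import C
from cell import optics
ys=[]
for k in range(3):
    i=optics.get_image("side")
    x0,y0,w,h=315,215,30,30
    r=i[y0:y0+h,x0:x0+w].astype(float); b,g,rd=r[...,0],r[...,1],r[...,2]
    out={}
    for n,W,z in [("yellow",np.clip(np.minimum(rd,g)-b-60,0,None),.090),("red",np.clip(rd-g-40,0,None),.085)]:
        if n=="red": W=W*(g<1.3*b+0)
        v,u=np.indices(W.shape); S=W.sum(); cu,cv=(W*u).sum()/S+x0,(W*v).sum()/S+y0
        out[n]=bp(C["side"],cu,cv,z); print(n,round(cu,2),round(cv,2),int((W>0).sum()),out[n])
    yaw=.0057; print("gap y along cutter",(out["red"]-out["yellow"])[1]-yaw*(out["red"]-out["yellow"])[0])
    if k==0: pass
E
python3 meas.py
```

```text
yellow 325.59 227.37 21 [0.4177 0.0364]
red 333.79 233.79 13 [0.3822 0.0376]
gap y along cutter 0.00140235
yellow 325.57 227.37 21 [0.4178 0.0364]
red 333.8 233.79 13 [0.3821 0.0376]
gap y along cutter 0.0014034899999999999
yellow 325.53 227.34 21 [0.4179 0.0364]
red 333.83 233.81 13 [0.382  0.0376]
gap y along cutter 0.0014046299999999996
```

>>> arm_command(
  deltas=[0,0,0,0,0.001,0,91.8,0,0,0,0,0.0015,0,91.8,0,0,0,0,0.0015,0,91.8],
)

```text
clock: 15.8
position: [0.5661, 0.0034, 0.1251]
ee_rot: [2.216, 2.22, 0.003]
force: [5.0, -7.9, 0.1]
width: 1.0
gripper_force: 4.0
```

```bash
python3 meas.py|tail -3
python3 - <<'E'
from bp import *
c=np.load("w3.npz"); print(bp(c,307,0,.085),bp(c,304,258,.085))
from cell import sensors; s=sensors.observe(); print(s['position'],s['force'])
E
```

```text
yellow 324.95 227.27 21 [0.4196 0.0374]
red 333.83 233.81 13 [0.382  0.0376]
gap y along cutter 0.0004143199999999986
[0.5502 0.0014] [ 0.5458 -0.2244]
[0.5660678  0.00340525 0.12511349] [ 4.49842556 -8.43375614  0.4845147 ]
```

Aligned to within about 0.4 mm. Backing off, rising and taking a final look.

>>> arm_command(
  deltas=[0,0,0,0,-0.003,0,91.8,0,0,0,0,-0.01,0,91.8,0,0,0,0,-0.03,0,91.8,0,0,0,0,-0.03,0.04,91.8,0,0,0,0,-0.03,0.09,91.8,0,0,0,0,-0.03,0.135,91.8,0,0,0,0.06,-0.08,0.135,91.8,0,0,0,0.06,-0.11,0.135,91.8,0,0,0,0.06,-0.11,0.135,91.8,0,0,0,0.06,-0.11,0.135,91.8],
)

```text
clock: 16.95
position: [0.6237, -0.106, 0.2583]
ee_rot: [-2.218, -2.224, 0.001]
force: [-1.0, 0.8, 0.6]
width: 1.0
gripper_force: 0.0
```

```bash
python3 meas.py|tail -3
python3 - <<'E'
from cell import sensors, optics
import cv2,numpy as np
s=sensors.observe(); print(s['clock'],s['position'],s['force'])
c=optics.calibration("wrist"); a=optics.get_image("wrist"); b=optics.get_image("side"); np.savez("f.npz",**c)
A=cv2.resize(a[0:250,150:550],(800,500),interpolation=cv2.INTER_CUBIC)[:300]
f=lambda x,y:cv2.resize(b[y:y+60,x:x+80],(400,300),interpolation=cv2.INTER_CUBIC)
A=cv2.resize(a[0:240],(800,300)); 
cv2.imwrite("pics/f.png",np.vstack([A,np.hstack([f(250,160),f(300,195)])]))
E
```

```text
yellow 324.94 227.26 20 [0.4196 0.0374]
red 333.83 233.81 13 [0.382  0.0376]
gap y along cutter 0.0004143199999999986
17.1 [ 0.62339347 -0.10256533  0.25864276] [-1.26968331  0.18006665  0.01910043]
```

View pics/f.png

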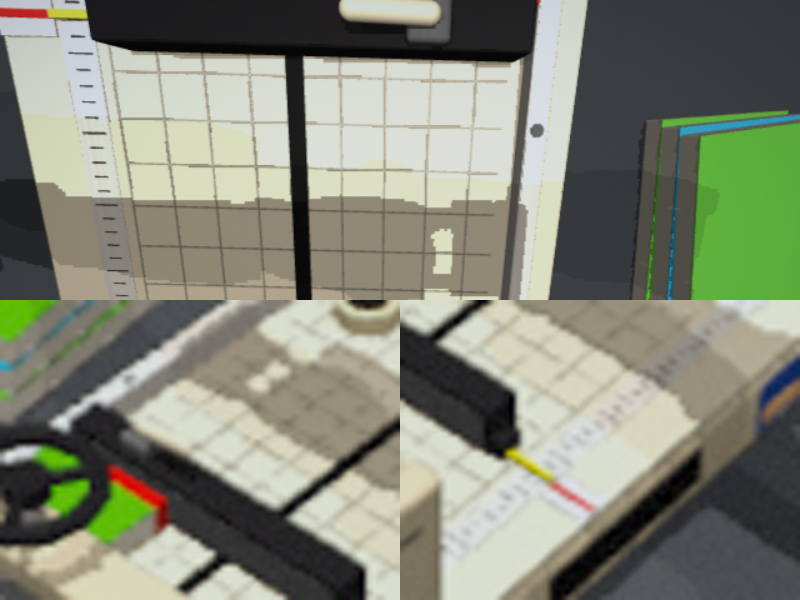

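>>> arm_command(
  deltas=[0,0,0,0,0.04,0.01,91.8,0,0,0,0,0.07,0.01,91.8,0,0,0,0,0.07,0.01,91.8,0,0,0,0,0.07,0.01,91.8],
)

```text
clock: 17.6
position: [0.6236, -0.0326, 0.2689]
ee_rot: [-2.212, -2.231, -0.0]
force: [-0.1, -0.0, -0.5]
width: 1.003
gripper_force: 0.0
```

Run:
```python
from cell import sensors, optics
import cv2
from bp import *
c=optics.calibration("wrist"); a=optics.get_image("wrist"); cv2.imwrite("pics/g2.png",a)
b,g,r=[a[...,k].astype(int) for k in range(3)]
m=(r>100)&(r>2*g)&(r>2*b); n,l,st,ce=cv2.connectedComponentsWithStats(m.astype(np.uint8)); print(st[st[:,4]>100])
v,u=np.where(l==1+st[1:,4].argmax())
for c0 in np.linspace(u.min()+3,u.max()-3,5).astype(int):
    w=v[u==c0]; print(c0,w.min(),w.max(),bp(c,c0,w.min(),.11),bp(c,c0,w.max(),.11), a[w.max()-1:w.max()+5,c0].tolist())
w=int(np.median(v)); print("row",w,[(x,a[w,x].tolist()) for x in range(u.max()-4,u.max()+8)])
w-=25; print("row",w,[(x,a[w,x].tolist()) for x in range(u.max()-4,u.max()+12)])
```

```text
[[     0      0    640    400 254017]
 [   296     83    125     19   1793]
 [    29     98     36      7    190]]
299 83 96 [0.6036 0.0565] [0.6034 0.0465] [[60, 64, 230], [57, 60, 231], [67, 67, 125], [35, 33, 42], [36, 34, 35], [42, 40, 41]]
328 84 97 [0.6268 0.0559] [0.627  0.0459] [[60, 64, 231], [60, 65, 231], [91, 91, 124], [43, 41, 42], [35, 34, 35], [37, 36, 38]]
358 85 98 [0.651  0.0553] [0.6513 0.0453] [[60, 64, 231], [60, 64, 231], [65, 66, 107], [36, 34, 35], [37, 35, 36], [43, 41, 42]]
387 86 99 [0.6743 0.0548] [0.6749 0.0447] [[58, 62, 231], [69, 73, 212], [66, 66, 98], [38, 36, 37], [29, 27, 29], [43, 41, 43]]
417 87 101 [0.6985 0.0542] [0.6995 0.0434] [[55, 58, 230], [57, 61, 204], [67, 70, 99], [59, 62, 63], [52, 54, 56], [59, 61, 63]]
row 91 [(416, [55, 59, 230]), (417, [55, 58, 230]), (418, [55, 59, 230]), (419, [55, 58, 230]), (420, [91, 97, 221]), (421, [192, 190, 212]), (422, [244, 239, 235]), (423, [244, 238, 235]), (424, [244, 238, 235]), (425, [244, 239, 235]), (426, [244, 238, 235]), (427, [244, 238, 235])]
row 66 [(416, [82, 218, 126]), (417, [82, 217, 125]), (418, [82, 217, 125]), (419, [82, 217, 125]), (420, [81, 217, 125]), (421, [82, 217, 124]), (422, [94, 208, 132]), (423, [179, 213, 186]), (424, [241, 237, 234]), (425, [243, 237, 233]), (426, [243, 237, 233]), (427, [243, 237, 233]), (428, [243, 237, 233]), (429, [243, 237, 233]), (430, [243, 237, 233]), (431, [243, 237, 233])]
```

```bash
python3 -c "
from cell import arm; print(arm.sign_off())"
```

```text
the job is handed in; nothing more can be done
None
```

The job is handed in after about 18 s: the notepad is flush along the fence with its spine against the back gauge, and the yellow pointer is within about 0.4 mm of the red line by my camera measurement.

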